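# Find which way a storage jar's cap unscrews and hold it off

## Robot

A 6-joint arm with a two-finger parallel gripper is mounted at the origin on a cart in front of the work surface, level with it; the furniture and walls round the work are solid. World frame = base frame: x ahead of the robot, y to its left, z up, the work surface at z = 0. Lengths are in m, angles in rad, forces in N, time in s.
With the tool pointing down it reaches from about 0.275 to 0.875 m from the base axis. Payload 12.5 kg.
Tool frame: the origin (TCP) lies at the very end of the fingers, on their centre line; the grasp point (between the pads) lies 19 mm behind it; z points along the fingers, y is the line along which they close (so a half turn about z gives the same grasp; the last joint's range is limited). The gripper opens to 85 mm and grips with 20 to 120 N. Pads are 22 mm wide; open, the fingers measure 114 mm over their backs; the gripper's body (76 mm by 85 mm) begins 54 mm behind the grasp point. The pads swing forward as they close: fully open they stand 13 mm farther back than shut.
Start: joints at [1.173, 0.351, 1.652, -0, 1.139, -0.085], TCP at [0.169, 0.523, 0.231] pointing down, gripper open.
Joint ranges: [-2.75, 2.75], [-0.79, 2.1], [0.01, 2.65], [-1.57, 4.71], [0.07, 3.14], [-2.87, 2.87]. Speed limits (rad/s): [2.22, 2.22, 2.79, 3.14, 3.14, 3.14].

## Interface

Orientations are given as a 3x3 rotation matrix whose columns are the frame's x, y, z axes.
In Python, from bench import manip gives the robot as it stands. Calls block until the motion is done:
- manip.move_ptp(position, orientation): joint-space move of the TCP to a pose.
- manip.move_l(position, attitude=None, max_speed=0.15): straight line of the TCP; attitude=None keeps the orientation; max_speed is the mean speed in m/s.
- manip.move_j(angles): joint-space move.
- manip.set_gripper(opening, effort=None): opening from 0.0 (shut) to 1.0 (fully open); effort is the grip in N (None keeps the last); returns when the fingers have stopped.
- manip.dwell(seconds).
- manip.inverse_kinematics(position, orientation): joint angles nearest the present ones, or None.
- manip.grab_frame(name): name is "scene" or "top"; returns (picture, depth): 384x512x3 uint8, red, green, blue; 384x512 float32, m along the optical axis (not along the pixel's ray), 0 where there is no reading.
- manip.get_calibration(name): a dict with "camera_matrix" (3x3 intrinsics, pixels), "k1" (the pictures are not rectified: a ray, as slopes to the right and down, at radius r is drawn at 1 + k1 r^2 times it, then the intrinsics apply), "R" (3x3) and "t" (3): a world point X has camera coordinates R X + t. Camera axes: x right, y down, z forward; pixel columns grow to the right and rows downward; lengths in m; the calibration is good to about 2 mm. A picture is of the moment at which its call begins. get_calibration takes no time and is no camera call.
A pose or a line that the arm cannot do raises manip.Unreachable and nothing moves.
- manip.sign_off(): hands the job in; it is judged then, once.
Trained networks look in the newest picture that a camera, given by its name, has taken for a name from the list of things; names that differ only in an ending like _2 or _b are one class to them, and where a whole thing is asked for, a point or a joint stands for the part that bears it (a point fixed in the world has none). Each returns a list of dicts, best first, with "confidence" (0 to 1); they miss things now and then, are a little off and sometimes report something else, mostly with a low value. They report only what shows in the picture. A call takes as long as a camera call. They do not tell look-alikes from the thing itself.
- manip.look_for(camera, name): "at" ([x, y, z] in m, in world coordinates, good to about 4 mm: the middle of the surface that is visible of it).
Readings, each from a call of its own:
- manip.current_time(): time.
- manip.current_qpos(): joint angles.
- manip.current_joint_vel(): joint speeds.
- manip.current_joint_torque(): joint torques, N m.
- manip.current_ee_pos(): TCP position.
- manip.current_tcp_rot(): TCP orientation.
- manip.current_force(): force on the tool from outside, world axes, zero at the start.
- manip.current_ft_torque(): the same for the moment, N m.
- manip.current_grip_width(): opening from 0.0 (shut) to 1.0 (fully open).
- manip.current_grip_force(): force on a finger pad.
Only numpy, scipy, OpenCV 4.12 (cv2) and the standard library are available. Lean on these libraries where they do the work, as an engineer would, in place of code of your own. Each camera call takes 0.05 s, during which the arm holds its last target. There are 200 camera calls.

## Task

I want to fill the wider of the two jars on the stand: unscrew its cap, lift it off and finish while still holding it in the gripper, level and over the jar, at least 5 cm above where it sat. These caps come off with less than half a turn, but some unscrew anticlockwise and some clockwise and you cannot see which, so find out by trying. Leave the other jar closed and do not shift the mug, the honey pot or the teaspoon.

Things in the scene. Friction and masses are not known exactly. Their poses are not given: they have to be found in the camera images.
- stand: fixed wooden stand, 118 x 300 x 22 mm, long along its own y; the two jars stand sunk in it at y = +75 and -75 mm, either way round. Origin: centre of its underside
- jar_wide: the wide square white stoneware jar (92 x 92 mm), fixed in the stand, cannot turn or lift. Origin: centre of its underside, z up, 8 mm above the worktop; flat shoulder 80 mm and rim of the mouth 110 mm above the origin. Its neck (31 mm, 43 mm over the thread) is hidden by the cap
- jar_slim: the slim square white stoneware jar (64 x 64 mm), fixed in the stand, just as tall, with the same neck and cap. Origin: centre of its underside
- cap_wide: loose twelve-sided aluminium screw cap on the wide jar, 55 mm across flats (one faces its x axis, then every 30 degrees), 33 mm tall plus a 3 mm rib across its top along its x, about 70 g. Origin: centre of its open underside, z up; seated 82 mm above the jar's origin. Play till loosened: 3 mm up, 2 mm sideways. Held off-centre it rubs (under 12 N) in lifting off
- cap_top (a point): centre of the top of the wide jar's cap. Its thread is a short twist-off one: it turns freely without rising and, 60 to 125 degrees in the loosening direction (aim at 80), lifts straight off; the other way is a hard stop within 10 degrees. Whether anticlockwise or clockwise loosens varies and cannot be seen. The two jars are threaded contrary ways
- cap_slim: loose twelve-sided aluminium screw cap on the slim jar, 55 mm across flats (one faces its x axis, then every 30 degrees), 33 mm tall plus a 3 mm rib across its top along its x, about 70 g. Origin: centre of its open underside, z up; seated 82 mm above the jar's origin. Must stay on.
- mug: spotted white mug, 87 x 121 x 97 mm, standing 0.2 to 0.3 m from the stand's centre; not part of the job. Origin: centre of its underside
- honey_pot: turned wooden honey pot, 76 mm across, 82 mm tall, on the other side of the stand; not part of the job. Origin: centre of its underside
- teaspoon: steel teaspoon 130 x 27 x 11 mm lying behind the stand; not part of the job. Origin: centre of its underside
Things that resemble listed ones, but are neither listed nor needed, are in the scene too. Leave any green or orange look-alike of the cap_wide alone.

How it is judged:
By the outcome, as a careful person would: the job done as asked, in the order asked, and still so for the second after the job is handed in, while the arm keeps its last pose, push and grip.
It also fails if it takes over 38 s, if anything falls off the work surface, if the arm or the gripper's body presses on something with over 40 N, if the wrist force passes 120 N, or if a joint passes its speed limit or range.

## Working session

There is one attempt and no reset: what is moved stays moved. The work goes in short steps, each a Python script; the robot and the scene stay as the last script left them, time stands still between calls to the robot, and variables do not carry over. Pictures are saved under pics/ and viewed, at most 10 in all, crops included, and the job is handed in when it is done.

```bash
mkdir -p pics; python3 - <<'E'
from bench import manip
import cv2,numpy as np
for c in("scene","top"):
    p,d=manip.grab_frame(c); cv2.imwrite(f"pics/{c}0.png",p[:,:,::-1]); np.save(f"{c}0.npy",d)
    k=manip.get_calibration(c); print(c,k)
    for n in("cap_wide","cap_slim","jar_wide","jar_slim","stand","mug","honey_pot"):
        print(n,[(np.round(r["at"],3).tolist(),round(r["confidence"],2)) for r in manip.look_for(c,n)])
print(manip.current_time())
E
```

```text
scene {'camera_matrix': array([[453.86572277,   0.        , 260.60666286],
       [  0.        , 453.86572277, 190.97635405],
       [  0.        ,   0.        ,   1.        ]]), 'k1': 0.0010952393535696896, 'R': array([[ 0.66110513, -0.75028922,  0.00246817],
       [-0.49401097, -0.43776093, -0.75121138],
       [ 0.56470627,  0.49541039, -0.6600571 ]]), 't': array([-0.25248586,  0.37250833,  0.77518582])}
cap_wide [([0.369, 0.222, 0.035], 0.9), ([0.428, -0.069, 0.123], 0.76), ([0.415, 0.305, 0.035], 0.68)]
cap_slim [([0.464, 0.081, 0.125], 0.63), ([0.429, -0.068, 0.125], 0.22)]
jar_wide [([0.406, -0.086, 0.08], 0.76)]
jar_slim [([0.453, 0.061, 0.063], 0.59), ([0.545, -0.067, 0.003], 0.41)]
stand [([0.43, 0.008, 0.026], 0.7)]
mug [([0.535, 0.243, 0.066], 0.77)]
honey_pot [([0.415, -0.26, 0.051], 0.7)]
top {'camera_matrix': array([[482.34163685,   0.        , 254.58042699],
       [  0.        , 482.34163685, 190.75131968],
       [  0.        ,   0.        ,   1.        ]]), 'k1': 0.046876462866746675, 'R': array([[ 0.02312878, -0.99968062,  0.01018454],
       [-0.99247637, -0.02418488, -0.12002398],
       [ 0.12023196, -0.0073319 , -0.99271875]]), 't': array([0.11074709, 0.50112983, 1.35525934])}
cap_wide [([0.379, 0.236, 0.033], 0.8), ([0.438, -0.058, 0.125], 0.73), ([0.42, 0.313, 0.026], 0.59), ([0.452, 0.092, 0.088], 0.28)]
cap_slim [([0.471, 0.089, 0.119], 0.65), ([0.428, -0.251, 0.058], 0.36)]
jar_wide [([0.432, -0.045, 0.09], 0.73)]
jar_slim [([0.451, 0.093, 0.088], 0.67)]
stand [([0.456, 0.038, 0.024], 0.58)]
mug [([0.541, 0.261, 0.063], 0.86)]
honey_pot [([0.474, 0.088, 0.121], 0.75), ([0.43, -0.254, 0.06], 0.58)]
0.8
```

View pics/scene0.png

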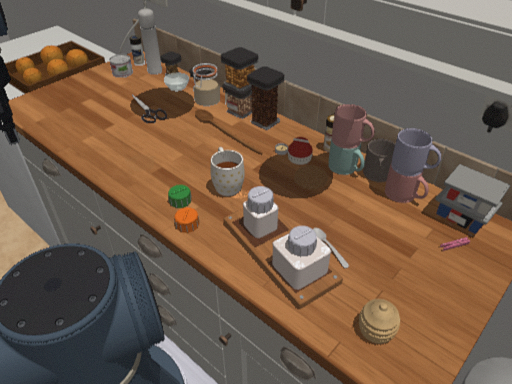

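View pics/top0.png

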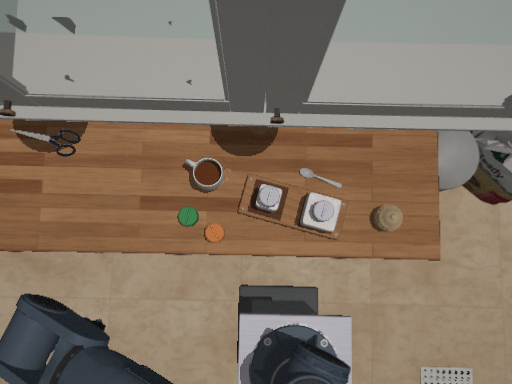

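The scene picture shows the wide jar (cap at about (302,241)) nearer the honey pot. The slim jar's cap is at (260,198), and the green and orange look-alikes are at (179,196) and (187,219). In the top picture the wide cap is at (323,210) with its rib visible, and the slim cap is at (269,196). Next I measure the cap centre and rib direction.

```bash
cat > h.py <<'E'
import numpy as np,cv2
from bench import manip
def cloud(c,d):
    k=manip.get_calibration(c);K=k["camera_matrix"]
    v,u=np.mgrid[:d.shape[0],:d.shape[1]]
    x=(u-K[0,2])/K[0,0];y=(v-K[1,2])/K[1,1];x0,y0=x,y
    for _ in range(4):
        s=1+k["k1"]*(x*x+y*y);x=x0/s;y=y0/s
    P=np.stack([x*d,y*d,d],-1)-k["t"]
    P=P@k["R"]; P[d==0]=np.nan
    return P
E
python3 - <<'E'
from h import *
out=[]
for c in("scene","top"):
    P=cloud(c,np.load(c+"0.npy"));img=cv2.imread(f"pics/{c}0.png")
    m=(abs(P[...,0]-.435)<.06)&(abs(P[...,1]+.06)<.06)
    t=m&(P[...,2]>.114)&(P[...,2]<.135)
    q=P[t];(cx,cy),r=cv2.minEnclosingCircle(q[:,:2].astype(np.float32))
    print(c,"cap",len(q),np.median(q,0),(q.max(0)+q.min(0))/2,(cx,cy,r))
    s=m&(P[...,2]>.076)&(P[...,2]<.098); rect=cv2.minAreaRect(P[s][:,:2].astype(np.float32));print("shoulder",rect)
    st=(abs(P[...,0]-.45)<.16)&(abs(P[...,1]-.01)<.19)&(P[...,2]>.015)&(P[...,2]<.027)
    print("stand",cv2.minAreaRect(P[st][:,:2].astype(np.float32)))
    ys,xs=np.where(t);a=img[ys.min()-12:ys.max()+30,xs.min()-12:xs.max()+12]
    print("crop origin",xs.min()-12,ys.min()-12)
    out.append(cv2.resize(a,(390,500),interpolation=cv2.INTER_CUBIC) if 0 else cv2.copyMakeBorder(cv2.resize(a,None,fx=6,fy=6,interpolation=cv2.INTER_CUBIC),0,600,0,400,0)[:560,:395])
cv2.imwrite("pics/crop.png",np.hstack(out))
E
```

```text
scene cap 532 [ 0.43442927 -0.06360188  0.12542382] [ 0.43778267 -0.06048396  0.12269598] (0.4392150342464447, -0.060347530990839005, 0.028858857229351997)
shoulder ((0.43916055560112, -0.060011543333530426), (0.09423093497753143, 0.09264527261257172), 76.5218734741211)
stand ((0.48052340745925903, 0.007170632481575012), (0.301790714263916, 0.1665356457233429), 75.85848999023438)
crop origin 276 213
top cap 340 [ 0.43972768 -0.05996921  0.12352911] [ 0.4390105  -0.06064522  0.12384209] (0.43946585059165955, -0.061636969447135925, 0.02854781411588192)
shoulder ((0.44002842903137207, -0.06062902510166168), (0.09210213273763657, 0.09256187081336975), 76.01688385009766)
stand ((0.48596280813217163, 0.00502718985080719), (0.29937076568603516, 0.17563489079475403), 75.91316986083984)
crop origin 301 188
```

View pics/crop.png

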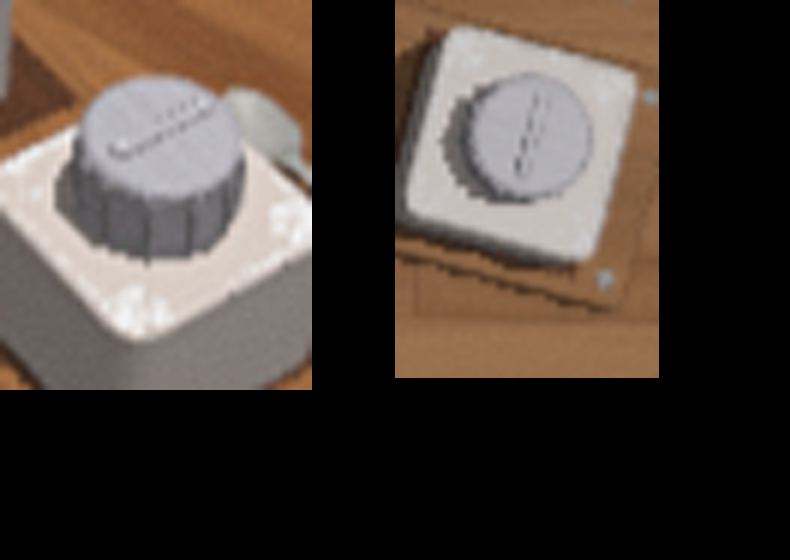

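Cap centre is about (0.4395, -0.0605). The rib, from (522,170) to (543,95) in the right half of the crop, points about -13° in the world. Approach next, with q6 near the middle of its range.

```bash
cat >> h.py <<'E'
def Rd(a):
    y=np.array([np.cos(a),np.sin(a),0]);z=np.array([0,0,-1.]);return np.stack([np.cross(y,z),y,z],1)
def st(s=""):
    print(s,"t%.2f"%manip.current_time(),"q6 %.3f"%manip.current_qpos()[5],"p",np.round(manip.current_ee_pos(),4),"F",np.round(manip.current_force(),1),"M",np.round(manip.current_ft_torque(),2),"w %.3f f %.1f"%(manip.current_grip_width(),manip.current_grip_force()))
E
python3 - <<'E'
from h import *
C=np.array([.4395,-.0605])
best=min(((abs(q[5]),k,q) for k in range(12) for q in [manip.inverse_kinematics([*C,.2],Rd(np.radians(-13+30*k)))] if q is not None),key=lambda x:x[0])
print(best[1],np.round(best[2],3))
R=Rd(np.radians(-13+30*best[1]))
manip.move_ptp([*C,.2],R); st("above")
manip.move_l([*C,.093],max_speed=.1); st("down")
manip.set_gripper(0.0,50); st("grip")
E
```

```text
0 [-0.242  0.197  1.947 -0.     0.998 -0.015]
above t3.10 q6 -0.015 p [ 0.4397 -0.06    0.2   ] F [-0.2  0.   0. ] M [-0.02 -0.02  0.04] w 1.000 f 0.0
down t4.32 q6 -0.015 p [ 0.4398 -0.0606  0.0934] F [-0.1 -0.3 -0.4] M [-0.07  0.01 -0.03] w 1.002 f 0.0
grip t4.71 q6 -0.015 p [ 0.4397 -0.0605  0.0936] F [-0.9  0.7  6.8] M [ 0.05  0.4  -0.02] w 0.636 f 51.2
```

```bash
python3 - <<'E'
from h import *
q0=np.array(manip.current_qpos());
for d in (5,10,14,18):
    q=q0.copy();q[5]+=np.radians(d);manip.move_j(q);st(d)
    print(" yaw",np.degrees(np.arctan2(*np.array(manip.current_tcp_rot())[[1,0],1])).round(1))
    if abs(manip.current_ft_torque()[2])>1: break
E
```

```text
5 t4.96 q6 0.070 p [ 0.4397 -0.0605  0.0936] F [0.1 1.3 0.5] M [-0.01 -0.01  0.05] w 0.633 f 52.7
 yaw -17.9
10 t5.21 q6 0.155 p [ 0.4396 -0.0608  0.0936] F [-2.  -5.1  3.3] M [-0.76  0.51  0.57] w 0.631 f 52.9
 yaw -22.7
14 t5.46 q6 0.225 p [ 0.4397 -0.0607  0.0936] F [-2.7 -4.4  2.3] M [-0.56  0.34  1.25] w 0.638 f 54.0
 yaw -26.7
```

Clockwise hits a stop (moment climbing to 1.25 N m), so I try anticlockwise.

```bash
python3 - <<'E'
from h import *
q0=np.array(manip.current_qpos());
for d in (8,-5,-16,-30,-50,-70,-83):
    q=q0.copy();q[5]=-.015+np.radians(d);manip.move_j(q);st(d)
    if d<0 and abs(manip.current_ft_torque()[2])>1: print("blocked");break
E
```

```text
8 t5.71 q6 0.126 p [ 0.4398 -0.0605  0.0936] F [-0.2 -0.8  1.7] M [-0.06  0.05  0.05] w 0.633 f 53.3
-5 t6.04 q6 -0.097 p [ 0.4397 -0.0606  0.0936] F [-0.7  0.1  0.8] M [-0.04 -0.01  0.01] w 0.632 f 53.4
-16 t6.34 q6 -0.287 p [ 0.4397 -0.0607  0.0936] F [ 0.  -1.1  0.5] M [-0.1   0.03 -0.03] w 0.633 f 53.4
-30 t6.68 q6 -0.530 p [ 0.4397 -0.0607  0.0936] F [ 0.3 -0.4  0.6] M [-0.07 -0.    0.01] w 0.632 f 53.4
-50 t7.11 q6 -0.880 p [ 0.4397 -0.0607  0.0936] F [-0.4 -0.7  0.5] M [-0.05 -0.05 -0.01] w 0.632 f 53.3
-70 t7.53 q6 -1.229 p [ 0.4397 -0.0607  0.0936] F [ 0.3 -0.3  1. ] M [-0.05  0.03 -0.02] w 0.632 f 53.3
-83 t7.87 q6 -1.456 p [ 0.4397 -0.0607  0.0936] F [ 0.5 -0.4 -0.1] M [-0.07  0.03 -0.06] w 0.629 f 53.3
```

Turned freely by 83°. Now lifting carefully and watching the force.

```bash
python3 - <<'E'
from h import *
for z in (.0955,.098,.101,.106,.115):
    manip.move_l([.4397,-.0607,z],max_speed=.03);st(z)
    if abs(manip.current_force()[2])>18: print("STUCK");break
else:
    manip.move_l([.4397,-.0607,.170],max_speed=.08);st("up")
    p,d=manip.grab_frame("scene");cv2.imwrite("pics/s1.png",p[:,:,::-1])
    p=p[150:330,200:400];cv2.imwrite("pics/s1c.png",cv2.resize(p[:,:,::-1],None,fx=3,fy=3))
E
```

```text
0.0955 t8.12 q6 -1.461 p [ 0.4397 -0.0607  0.0956] F [ 0.3  0.4 -0.8] M [0.04 0.03 0.01] w 0.630 f 53.2
0.098 t8.37 q6 -1.463 p [ 0.4398 -0.0607  0.0981] F [ 0.4  0.6 -0.7] M [-0.04  0.03  0.04] w 0.636 f 53.2
0.101 t8.62 q6 -1.464 p [ 0.4398 -0.0607  0.1012] F [ 0.2  0.2 -0.6] M [-0.02  0.03 -0.01] w 0.634 f 53.2
0.106 t8.93 q6 -1.464 p [ 0.4398 -0.0607  0.1062] F [ 0.2 -0.4 -1.2] M [ 0.03 -0.02  0.05] w 0.634 f 53.2
0.115 t9.38 q6 -1.464 p [ 0.4398 -0.0607  0.1152] F [-0.5  0.4 -1.1] M [-0.    0.01  0.04] w 0.631 f 53.2
up t10.22 q6 -1.464 p [ 0.4394 -0.0606  0.1696] F [-0.6 -0.2 -1.2] M [ 0.03 -0.01  0.04] w 0.633 f 53.2
```

View pics/s1c.png

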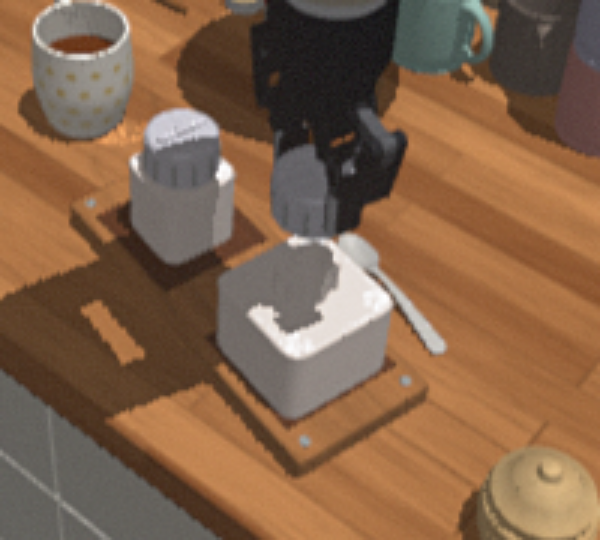

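The picture shows the cap level in the gripper at about (305,190) of the crop, above the open wide jar at (305,300). The slim jar is still closed, and the mug, honey pot and spoon haven't moved. Lift is about 76 mm.

```bash
python3 -c "
from h import *
st();print(manip.sign_off())"
```

```text
t10.28 q6 -1.464 p [ 0.4394 -0.0606  0.1695] F [-0.1  0.2 -0.6] M [-0.01  0.01 -0.02] w 0.630 f 53.2
the job is handed in; nothing more can be done
None
```

The wide jar's cap unscrewed anticlockwise and was handed in at about 10 s, held level about 76 mm above its seat over the jar, with the slim jar still closed and the mug, honey pot and teaspoon not shifted.

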